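# Stow the marker and hold the slide box half open

### The arm

A 7-joint arm with a two-finger parallel gripper is mounted at the origin on the work surface; the furniture and walls round the work are solid. World frame = base frame: x ahead of the robot, y to its left, z up, the work surface at z = 0. Lengths are in m, angles in rad, forces in N, time in s.
With the tool pointing down it reaches from about 0.425 to 0.875 m from the base axis. Payload 4.7 kg.
Tool frame: the origin (TCP) lies on the centre line of the jaws, within the pads' length; the fingertips stand ctrl.tcp_to_tips ahead of it and the grasp point (between the pads) lies 2 mm behind it (ctrl.tcp_to_tips is the distance from the TCP to the fingertips, in m); z points along the fingers, y is the line along which they close (so a half turn about z gives the same grasp; the last joint's range is limited). The gripper opens to 87 mm and grips with 3 to 60 N. Pads are 19 mm wide; open, the fingers measure 117 mm over their backs; the gripper's body (75 mm by 190 mm) begins 51 mm behind the grasp point.
Start: joints at [-1.174, 0.321, -0.07, 1.45, 0.023, 1.371, -0.057], TCP at [0.243, 0.603, 0.24] pointing down, gripper open.
Joint ranges: [-2.86, 2.86], [-0.3, 2.09], [-1.38, 1.24], [0.06, 2.45], [-1.56, 4.7], [0.09, 2.05], [-2.69, 2.69]. Speed limits (rad/s): [2.57, 2.57, 3.14, 3.14, 3.14, 3.14, 3.14].

### API

Orientations are given as a rotation vector (axis times angle).
In Python, from bench import ctrl, optics, close_job gives the robot as it stands.
- The arm moves only by the shell command python3 -m inch 'ROWS' [OPENING] [FORCE]. ROWS is JSON, a list of rows, each a list of 2 entries, a list of its own where there are three numbers: the shift along the tool's x, y, z in mm, then the turn, a rotation vector about the tool's x, y, z in degrees. In form: [[[x, y, z], [ax, ay, az]], ...]. A call has exactly 10 rows; each row shifts and turns the commanded pose from where the row before left it, along the tool's axes as they then stand; what a row does not reach is not made up. A row lasts 1/10 s, in which the tool goes at most 50 mm and 8.59 degrees, less where a joint would pass 70% of its speed; a pose out of reach is approached as far as the arm can. A call is refused whole if a number of a shift passes 50 or a number of a turn 8.59, either way. A call with a gripper value outside its range is refused whole. OPENING is the closure, from 0 (fully open) to 1 (shut), set as the call begins (- or left out, the last holds). The fingers move at their own pace and stop on an object; FORCE is the grip in N (left out, the last holds). Time passes only in rows, so rows that do not move let the fingers close, or fill a call up. It gives the time, the measured TCP pose, the force and the opening at its end, in the units of the state.
- ctrl.get_state(): the state, without advancing time (a new reading comes with each control period).
- optics.get_image(name): name is "scene" or "side" or "wrist"; returns a dict with "image" (480x640x3 uint8, red, green, blue), "fx", "fy", "cx", "cy" (pixels), "R" (3x3) and "t" (3): a world point X has camera coordinates R X + t; the wrist camera has in their place "hand_eye" (4x4, takes a point from camera to tool coordinates, whose origin is the TCP and whose axes are the flange's). Camera axes: x right, y down, z forward; pixel columns grow to the right and rows downward; lengths in m; the calibration is good to about 2 mm. A picture is of the moment at which its call begins: read the wrist's pose just before it. There is no depth.
- close_job(): hands the job in, once; it reports no verdict.
The state is a dict: "time": time; "joint_positions": joint angles; "qd": joint speeds; "joint_torque": joint torques, N m; "position": TCP position; "tool_rot": TCP orientation; "ft_force": force on the tool from outside, world axes, zero at the start; "torque": the same for the moment, N m; "grip_width": opening from 0.0 (shut) to 1.0 (fully open).
Only numpy, scipy, OpenCV 4.12 (cv2) and the standard library are available. Lean on these libraries where they do the work, as an engineer would, in place of code of your own. Each camera call takes 0.05 s, during which the arm holds its last target. There are 200 camera calls.

### The job

Someone left the marker pen lying on the lid of the wooden slide box. Lay the marker in the empty notch of the pen rest and let go of it while the box is still shut; then take the lid's steel pull bar, raise the lid to 45 degrees and keep holding it there by the bar, because it falls shut by itself: the job finishes with you still holding the lid steady, so do not let go. Leave the pencil in the other notch and do not shove the other things on the table about.

Things in the scene. Friction and masses are not known exactly. Their poses are not given: they have to be found in the camera images.
- slide_box: Dark reddish wooden box, 100 (x) x 176 (y) x 38 mm high, fixed to the table (position and yaw vary). Origin: centre of its underside; z up. Its hinged lid is the upper 14 mm (24 to 38 mm). The hinge is along the long far side (+x of the box), the front with the pull bar is the -x side.
- lid_hinge (a point): Middle of the hinge axis, at (50, 0, 24) mm in the box's frame; the axis runs along the box's y. Fixed.
- slide_box_lid (a joint): Angle of the lid in rad: 0 shut, grows as the front edge rises (45 degrees = 0.785), stop at 2.0. No spring, little friction: let go at 45 degrees it falls shut.
- bar_mid (a point): Middle of the lid's pull bar: smooth round steel bar, 12 mm thick, 80 mm long between its side arms, along the box's y, 44 mm in front of the lid's front face (gap open down to the table). Lid shut: at (-94, 0, 30.5) mm in the box's frame, i.e. 144 mm in front of the hinge axis and 6.5 mm above it. It turns between the finger pads as the lid swings, so the gripper may stay pointing down.
- marker: Marker pen, loose, a round rod 135 mm long along its own y axis and 16 mm in diameter, 25 g; at the start it lies on top of the shut lid (38 mm above the table), roughly along the box's length. Origin: on its underside, mid length.
- marker_mid (a point): Centre of the marker (mid length, on its axis).
- pen_rest: Grey plastic pen rest fixed to the table, plate 100 (x) x 118 (y) x 6 mm. Origin: centre of underside. Two saw-tooth combs 10 mm thick stand at x = -38 and +38 mm and form two 90 degree V notches (48 mm wide, 24 deep, peaks 50 mm above the table) for pens lying along the rest's x. The notch at y = +24 mm holds the pencil, the one at y = -24 mm is empty.
- free_notch (a point): Where the centre of the marker comes to lie in the empty notch: (0, -24, 38.5) mm in the rest's frame.
- pencil: Pencil 156 mm long, 7 mm thick, lying in the other notch of the pen rest. Leave it.
- coverslip_box: Small box 33 x 33 x 16 mm, loose bystander in front of the work. Origin: centre of its underside.
- beaker_100: Clear beaker 60 mm in diameter, 70 mm high, loose bystander right of the microscope. Origin: centre of its underside.
Not all that is in view belongs to the job. There is more than one size of the marker; the job needs the larger.

How it is judged:
On the way:
1. the marker lies in the empty notch of the pen rest, let go, while the box is still shut (x of marker_mid in the frame of pen_rest between -0.028 and 0.028 m and y of marker_mid in the frame of pen_rest between -0.031 and -0.017 m and z of marker_mid in the frame of pen_rest between 0.0325 and 0.0445 m and angle between the y axis of marker and the x axis of pen_rest, either way round below 0.12 rad and contact force between the fingers and marker below 0.05 N and linear speed of marker below 0.05 m/s and value of joint slide_box_lid below 0.09 rad), for 0.2 s.
At the end, for the whole second after the job is handed in: Fingers hold the lid still by its pull bar at 45 degrees (+-7) for a second after the program ends; marker at rest in the empty notch: centre within 28 mm of the rest's middle along it, 7 mm across, 6 mm in height, 7 degrees of its line; pencil still in its notch (value of joint slide_box_lid between 0.663 and 0.908 rad and velocity of joint slide_box_lid between -0.08 and 0.08 rad/s and contact force between the fingers and pull_bar_c0 above 0.4 N and x of marker_mid in the frame of pen_rest between -0.028 and 0.028 m and y of marker_mid in the frame of pen_rest between -0.031 and -0.017 m and z of marker_mid in the frame of pen_rest between 0.0325 and 0.0445 m and angle between the y axis of marker and the x axis of pen_rest, either way round below 0.12 rad and linear speed of marker below 0.05 m/s and z of pencil in the frame of pen_rest above 0.022 m and y of pencil in the frame of pen_rest above 0.014 m); the arm keeps its last pose, push and grip.
It fails at once if the pencil is shoved by more than 30 mm (distance of pencil from where it was at the start of the episode above 0.03 m).
It fails at once if the cover slip box is shoved by more than 30 mm (distance of coverslip_box from where it was at the start of the episode above 0.03 m).
It fails at once if the beaker is shoved by more than 30 mm or tipped over (distance of beaker_100 from where it was at the start of the episode above 0.03 m or angle between beaker_100's own z axis and vertical above 0.5 rad).
It also fails if it takes over 54 s, if anything falls off the work surface, if the arm or the gripper's body presses on something with over 40 N, if the wrist force passes 120 N, or if a joint passes its speed limit or range.

## Working session

There is one attempt and no reset: what is moved stays moved. The work goes in short steps, Python scripts to look and compute and a shell command to move; the robot and the scene stay as the last step left them, time stands still between calls to the robot, and variables do not carry over. Pictures are saved under pics/ and viewed, on a budget of 10 in all, crops included, one or two more only if the job needs it, and the job is handed in when it is done.

```bash
ls; mkdir -p pics; python3 - <<'E'
from bench import ctrl, optics
import cv2,numpy as np,pickle
s=ctrl.get_state();print(s, ctrl.tcp_to_tips)
d={}
for n in("scene","side","wrist"):
    g=optics.get_image(n);d[n]=g
    cv2.imwrite(f"pics/{n}0.png",g["image"][:,:,::-1])
    print(n,{k:np.round(v,4).tolist() if k!="image" else 0 for k,v in g.items()})
pickle.dump((s,d),open("cap0.pkl","wb"))
E
```

```text
pics
{'time': 0.0, 'joint_positions': array([-1.1739098 ,  0.32177235, -0.07006551,  1.4516419 ,  0.02259693,
        1.37081655, -0.05694102]), 'qd': array([ 0.00123557, -0.00077451, -0.00023102, -0.00016854, -0.00027727,
        0.00048109,  0.00057874]), 'joint_torque': array([-3.50086236e-05, -4.91299975e+01, -4.04041819e-01, -3.12521768e+01,
       -6.39515393e-02,  4.39902884e-02,  1.88663735e-04]), 'position': array([0.24264267, 0.60245946, 0.23851085]), 'tool_rot': array([-5.97613608e-01, -3.08397013e+00,  2.88137314e-03]), 'ft_force': array([ 0.33161425, -0.03012299, -0.36729535]), 'torque': array([-0.00916841,  0.00520552, -0.00089005]), 'grip_width': 0.9998689274783616} 0.017
scene {'image': 0, 'fx': 446.1158, 'fy': 446.1158, 'cx': 320.154, 'cy': 239.9741, 'R': [[-0.7016, -0.7125, 0.0102], [-0.3439, 0.326, -0.8806], [0.6241, -0.6213, -0.4737]], 't': [0.3649, 0.1558, 0.7628]}
side {'image': 0, 'fx': 573.6151, 'fy': 573.6151, 'cx': 324.1918, 'cy': 240.1037, 'R': [[0.9111, -0.4119, 0.0151], [-0.3153, -0.7201, -0.618], [0.2655, 0.5583, -0.786]], 't': [-0.3461, 0.2507, 1.2634]}
wrist {'image': 0, 'fx': 425.402, 'fy': 425.402, 'cx': 323.3618, 'cy': 236.6763, 'hand_eye': [[0.0001, -0.963, -0.2696, 0.0746], [1.0, -0.0001, 0.0007, -0.0005], [-0.0007, -0.2696, 0.963, -0.145], [0.0, 0.0, 0.0, 1.0]]}
```

View pics/scene0.png

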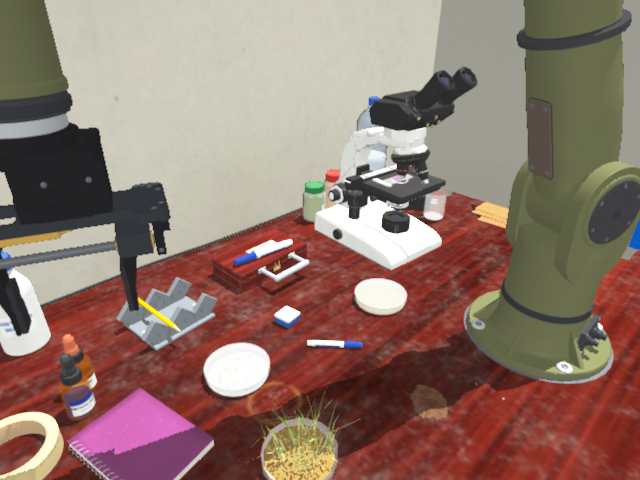

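View pics/side0.png

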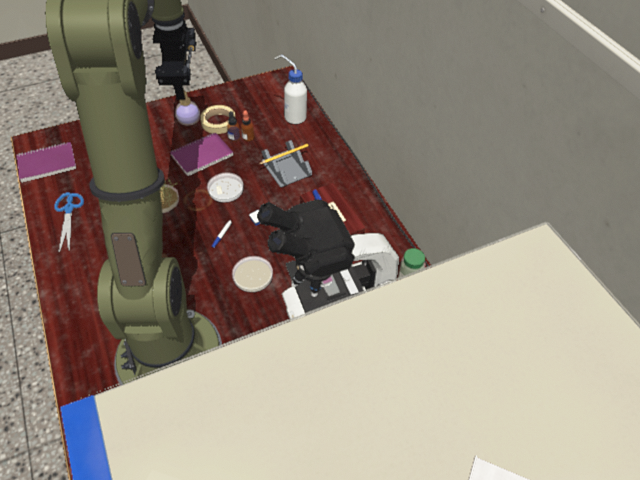

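Scene picture: the box is at about (262,262) with the large blue/white marker on its lid at (263,252). The pen rest is at (168,312) with the pencil in one notch, and the cover slip box is at (288,316). In the side view the microscope hides most of the box, and the rest is at (288,165).
Marker candidates: the one on the lid (263,252), the small one on the table (335,344), and the white slip on the lid (262,246). I choose the one on the lid and check it in a crop.

```bash
python3 - <<'E'
import cv2
a=cv2.imread("pics/scene0.png")
c=a[225:350,110:320];cv2.imwrite("pics/c1.png",cv2.resize(c,(798,475),interpolation=cv2.INTER_CUBIC))
E
```

```text
(no output)
```

View pics/c1.png

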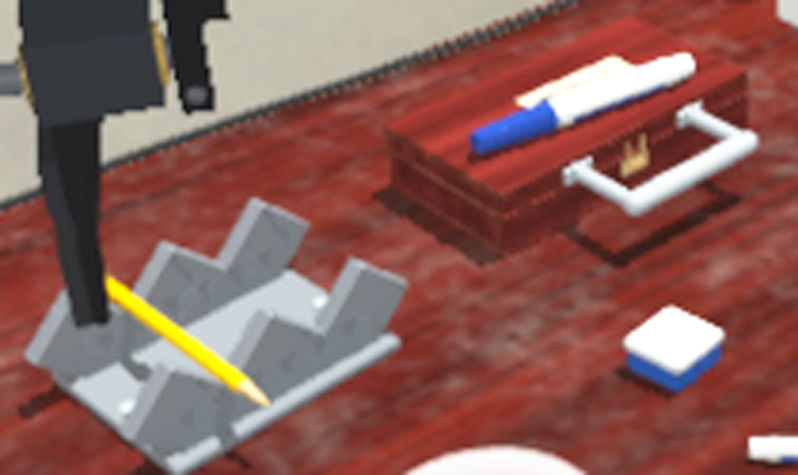

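View pics/wrist0.png

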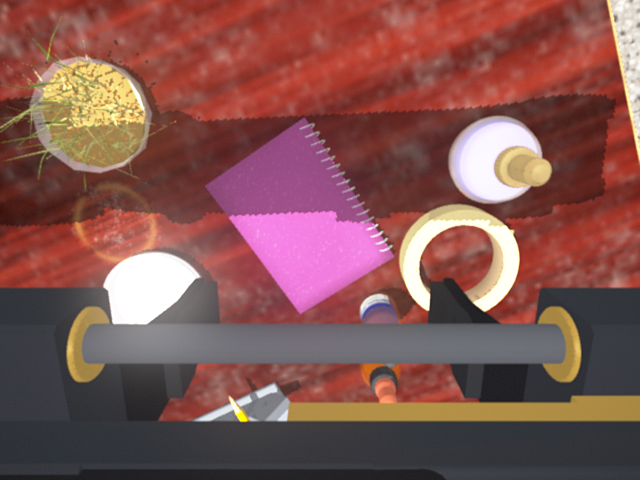

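The crop confirms it: the marker on the lid is the big one, with its blue end at about (235,262) and white end at about (292,242) in full-image pixels. The bar runs from (276,279) to (308,262). The rest's pencil notch is on the left and the empty one is on the right. The wrist view does not reach the work yet. Next I backproject for a coarse fit.

```bash
cat > h.py <<'E'
import numpy as np, pickle
from scipy.spatial.transform import Rotation as Rn
def cam(g,s=None):
    K=np.array([[g["fx"],0,g["cx"]],[0,g["fy"],g["cy"]],[0,0,1]])
    if "R" in g: return K,np.array(g["R"]),np.array(g["t"])
    T=np.eye(4);T[:3,:3]=Rn.from_rotvec(s["tool_rot"]).as_matrix();T[:3,3]=s["position"]
    W=np.linalg.inv(T@np.array(g["hand_eye"]));return K,W[:3,:3],W[:3,3]
def back(c,uv,z):
    K,R,t=c;C=-R.T@t;d=R.T@np.linalg.solve(K,[*uv,1.]);return C+d*(z-C[2])/d[2]
def proj(c,X):
    K,R,t=c;p=K@(R@np.array(X)+t);return p[:2]/p[2]
E
python3 - <<'E'
from h import *
s,d=pickle.load(open("cap0.pkl","rb"));c=cam(d["scene"])
f=lambda u,v,z:back(c,(u/3.8+110,v/3.8+225),z)
for n,u,v,z in [("blue",476,140,.046),("white",690,67,.046),("lidL",387,128,.038),("lidF",502,195,.038),("lidR",747,73,.038),("lidB",630,20,.038),("botF",500,258,0),("barL",633,205,.0305),("barR",750,143,.0305),
 ("plF",172,472,.003),("plR",400,342,.003),("plL",62,378,.003),("pencTip",268,403,.034),("pencFar",108,285,.034),("pkR",380,275,.05),("pkRfar",280,212,.05),("cov",673,362,.008)]:
    print(n,np.round(f(u,v,z),3))
a=cam(d["wrist"],s);R=Rn.from_rotvec(s["tool_rot"]).as_matrix();print(np.round(R,3),np.round(-a[1].T@a[2],3))
E
```

```text
blue [0.474 0.277 0.046]
white [0.458 0.146 0.046]
lidL [0.528 0.296 0.038]
lidF [0.434 0.291 0.038]
lidR [0.442 0.118 0.038]
lidB [0.537 0.124 0.038]
botF [0.437 0.293 0.   ]
barL [0.391 0.243 0.031]
barR [0.394 0.16  0.03 ]
plF [0.401 0.486 0.003]
plR [0.41  0.369 0.003]
plL [0.492 0.493 0.003]
pencTip [0.376 0.45  0.034]
pencFar [0.501 0.461 0.034]
pkR [0.402 0.379 0.05 ]
pkRfar [0.478 0.385 0.05 ]
cov [0.306 0.291 0.008]
[[-0.928  0.374 -0.001]
 [ 0.374  0.928 -0.002]
 [-0.    -0.002 -1.   ]] [0.173 0.63  0.384]
```

```bash
python3 -m inch '[[[-33,-24.5,-14],[0,0,0]],[[-33,-24.5,-14],[0,0,0]],[[-33,-24.5,-14],[0,0,0]],[[-33,-24.5,-14],[0,0,0]],[[-33,-24.5,-14],[0,0,0]],[[-33,-24.5,-14],[0,0,0]],[[-33,-24.5,-14],[0,0,0]],[[-33,-24.5,-14],[0,0,0]],[[-33,-24.5,-14],[0,0,0]],[[-33,-24.5,-14],[0,0,0]]]' 0 10
python3 -m inch '[[[0,0,0],[0,0,7.5]],[[0,0,0],[0,0,7.5]],[[0,0,0],[0,0,7.5]],[[0,0,0],[0,0,7.5]],[[0,0,0],[0,0,7.5]],[[0,0,0],[0,0,7.5]],[[0,0,0],[0,0,7.5]],[[0,0,0],[0,0,7.5]],[[0,0,0],[0,0,7.5]],[[0,0,0],[0,0,0]]]'
cat > snap.py <<'E'
import sys,pickle,cv2
from h import *
from bench import ctrl,optics
n=sys.argv[1];c=sys.argv[2] if len(sys.argv)>2 else "wrist"
s=ctrl.get_state();g=optics.get_image(c)
pickle.dump((s,g),open(n+".pkl","wb"));cv2.imwrite(f"pics/{n}.png",g["image"][:,:,::-1])
R=Rn.from_rotvec(s["tool_rot"]).as_matrix()
print(s["time"],np.round(s["position"],4),"yaw of tool y",np.round(np.degrees(np.arctan2(R[1,1],R[0,1])),2),np.round(R[:,2],3),s["grip_width"],np.round(s["ft_force"],2))
E
python3 snap.py w1
python3 - <<'E'
import cv2
a=cv2.imread("pics/w1.png");cv2.imwrite("pics/w1b.png",cv2.resize(a,(800,600),interpolation=cv2.INTER_CUBIC))
E
```

```text
time: 1.15
position: [0.4579, 0.2508, 0.38]
tool_rot: [-0.598, -3.084, -0.0]
ft_force: [1.4, 1.5, -0.3]
grip_width: 0.997
time: 2.15
position: [0.4573, 0.2523, 0.3793]
tool_rot: [-2.211, -2.232, 0.001]
ft_force: [-0.9, 0.2, 0.2]
grip_width: 1.0
2.15 [0.4573 0.2523 0.3793] yaw of tool y 0.55 [-0. -0. -1.] 0.999500272949717 [-0.92  0.2   0.23]
```

View pics/w1b.png

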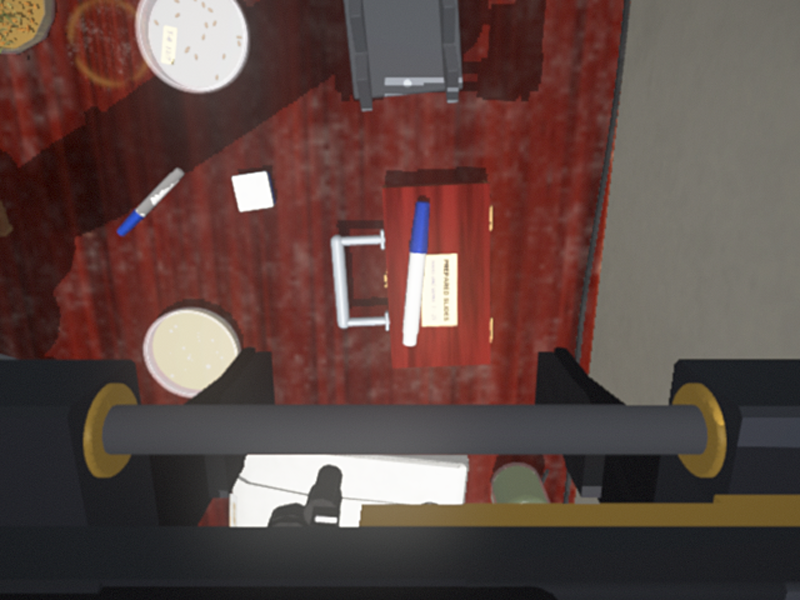

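The wrist view shows the marker from (423,200) blue to (410,345) white, and the bar from (338,243) to (345,322). The lid corners are (384,186), (488,180), (491,363) and (393,367). The rest's comb ends are at (365,108) and (452,100), and the wall foot is at columns 580–625.

```bash
python3 - <<'E'
from h import *
s,d=pickle.load(open("w1.pkl","rb"));c=cam(d,s)
for n,u,v,z in [("blue",423,200,.046),("white",410,345,.046),("lid1",384,186,.038),("lid2",488,180,.038),("lid3",491,363,.038),("lid4",393,367,.038),("barA",338,241,.0305),("barB",345,323,.0305),("wallU",610,160,0),("wallD",585,340,0),("scopeL",245,456,.03),("scopeR",467,456,.03),
 ("combL",365,108,.03),("combR",452,100,.03),("combLtop",351,2,.05),("plate1",358,98,.006),("plate2",460,92,.006),("cov",253,191,.016)]:
    print(n,np.round(back(c,(u/1.25,v/1.25),z),4))
E
```

```text
blue [0.4729 0.281  0.046 ]
white [0.463  0.1435 0.046 ]
lid1 [0.4379 0.2923 0.038 ]
lid2 [0.531  0.2985 0.038 ]
lid3 [0.5431 0.1223 0.038 ]
lid4 [0.4467 0.1171 0.038 ]
barA [0.3945 0.2408 0.0305]
barB [0.3994 0.1599 0.0305]
wallU [0.6525 0.3162 0.    ]
wallD [0.6471 0.1333 0.    ]
scopeL [0.291 0.011 0.03 ]
scopeR [0.5249 0.0133 0.03  ]
combL [0.421  0.3589 0.03  ]
combR [0.4972 0.3662 0.03  ]
combLtop [0.412  0.4378 0.05  ]
plate1 [0.4129 0.3691 0.006 ]
plate2 [0.5063 0.3751 0.006 ]
cov [0.3139 0.285  0.016 ]
```

```bash
python3 -m inch '[[[0,0,0],[0,0,5]],[[-5,1.75,30],[0,0,0]],[[-5,1.75,30],[0,0,0]],[[-5,1.75,30],[0,0,0]],[[-5,1.75,30],[0,0,0]],[[-5,1.75,30],[0,0,0]],[[-5,1.75,30],[0,0,0]],[[-5,1.75,30],[0,0,0]],[[-4,1.5,30],[0,0,0]],[[0,0,20],[0,0,0]]]' 0.4 10
python3 -m inch '[[[0,0,15],[0,0,0]],[[0,0,15],[0,0,0]],[[0,0,10],[0,0,0]],[[0,0,10],[0,0,0]],[[0,0,5],[0,0,0]],[[0,0,5],[0,0,0]],[[0,0,0],[0,0,0]],[[0,0,0],[0,0,0]],[[0,0,0],[0,0,0]],[[0,0,0],[0,0,0]]]'
python3 snap.py w2; python3 snap.py s2 scene
python3 - <<'E'
import cv2
a=cv2.imread("pics/s2.png")[180:340,150:370];cv2.imwrite("pics/s2b.png",cv2.resize(a,(792,576),interpolation=cv2.INTER_CUBIC))
E
```

```text
time: 3.2
position: [0.4673, 0.2112, 0.1173]
tool_rot: [-2.303, -2.136, 0.004]
ft_force: [0.2, 1.5, 0.1]
grip_width: 0.599
time: 4.2
position: [0.4684, 0.2127, 0.06]
tool_rot: [2.305, 2.134, 0.001]
ft_force: [0.4, -0.2, -0.9]
grip_width: 0.6
4.2 [0.4684 0.2127 0.06  ] yaw of tool y -4.43 [ 0.001  0.001 -1.   ] 0.5997351880706858 [ 0.41 -0.23 -0.87]
4.25 [0.4684 0.2127 0.0599] yaw of tool y -4.43 [ 0.001  0.    -1.   ] 0.5997035665653621 [ 0.12 -0.16 -0.32]
```

View pics/s2b.png

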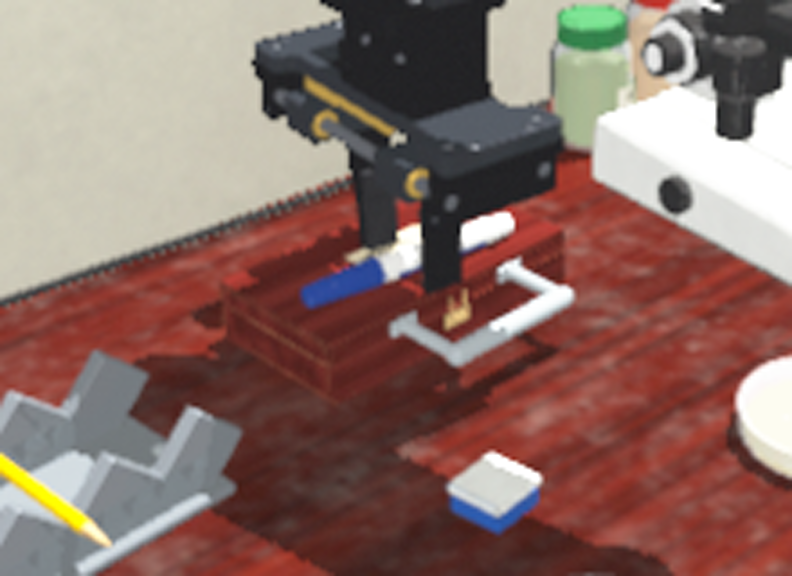

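The fingers straddle the marker at mid length, with the marker at about (410,262) in the crop. I lower 2 mm, grip and lift.

```bash
python3 -m inch '[[[0,0,2],[0,0,0]],[[0,0,0],[0,0,0]],[[0,0,0],[0,0,0]],[[0,0,0],[0,0,0]],[[0,0,0],[0,0,0]],[[0,0,0],[0,0,0]],[[0,0,0],[0,0,0]],[[0,0,0],[0,0,0]],[[0,0,0],[0,0,0]],[[0,0,0],[0,0,0]]]' 0.4 10
python3 -m inch '[[[0,0,0],[0,0,0]],[[0,0,0],[0,0,0]],[[0,0,0],[0,0,0]],[[0,0,0],[0,0,0]],[[0,0,0],[0,0,0]],[[0,0,0],[0,0,0]],[[0,0,0],[0,0,0]],[[0,0,0],[0,0,0]],[[0,0,0],[0,0,0]],[[0,0,0],[0,0,0]]]' 1 12
python3 -m inch '[[[0,0,-5],[0,0,0]],[[0,0,-10],[0,0,0]],[[0,0,-20],[0,0,0]],[[0,0,-25],[0,0,0]],[[0,0,-30],[0,0,0]],[[0,0,-30],[0,0,0]],[[0,0,-30],[0,0,0]],[[0,0,-30],[0,0,0]],[[0,0,-20],[0,0,0]],[[0,0,0],[0,0,0]]]'
```

```text
time: 5.3
position: [0.4681, 0.2125, 0.0576]
tool_rot: [2.306, 2.134, 0.0]
ft_force: [-0.1, -0.1, -0.2]
grip_width: 0.598
time: 6.3
position: [0.4681, 0.2125, 0.0576]
tool_rot: [-2.306, -2.134, -0.0]
ft_force: [0.3, 0.1, 0.9]
grip_width: 0.173
time: 7.3
position: [0.4698, 0.2132, 0.2618]
tool_rot: [2.305, 2.133, 0.012]
ft_force: [0.6, -0.5, -1.0]
grip_width: 0.175
```

```bash
python3 -m inch '[[[32,-4.8,0],[0,0,0]],[[32,-4.8,0],[0,0,0]],[[32,-4.8,0],[0,0,0]],[[32,-4.8,0],[0,0,0]],[[32,-4.8,0],[0,0,0]],[[32,-4.8,0],[0,0,0]],[[0,0,0],[0,0,-8]],[[0,0,0],[0,0,-8]],[[0,0,0],[0,0,-8]],[[0,0,0],[0,0,-8]]]'
python3 -m inch '[[[0,0,0],[0,0,-8]],[[0,0,0],[0,0,-8]],[[0,0,0],[0,0,-8]],[[0,0,0],[0,0,-8]],[[0,0,0],[0,0,-8]],[[0,0,0],[0,0,-8]],[[0,0,0],[0,0,-8]],[[0,0,0],[0,0,-8]],[[0,0,0],[0,0,-2.9]],[[0,0,0],[0,0,0]]]'
python3 snap.py w3
python3 - <<'E'
import cv2
a=cv2.imread("pics/w3.png");cv2.imwrite("pics/w3b.png",cv2.resize(a,(800,600),interpolation=cv2.INTER_CUBIC))
E
```

```text
time: 8.3
position: [0.4539, 0.4058, 0.2565]
tool_rot: [-1.62, -2.691, 0.003]
ft_force: [0.2, 0.0, -0.9]
grip_width: 0.174
time: 9.3
position: [0.4539, 0.4057, 0.2567]
tool_rot: [0.122, -3.138, 0.002]
ft_force: [0.6, -0.4, 0.1]
grip_width: 0.175
9.3 [0.4539 0.4057 0.2567] yaw of tool y 94.46 [-0.001 -0.001 -1.   ] 0.17509835266790427 [ 0.6  -0.36  0.06]
```

View pics/w3b.png

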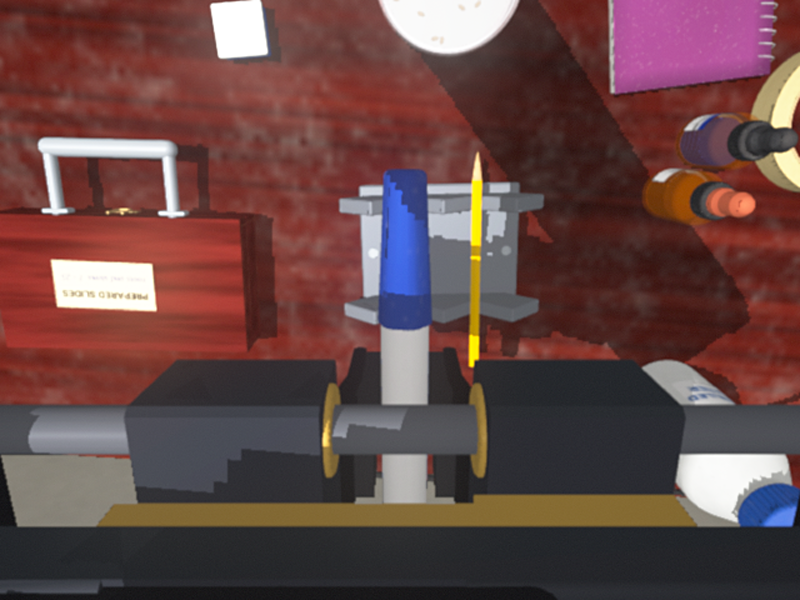

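The wrist view shows the marker held and parallel to the pencil, with its tip at (405,170). The pencil runs from (477,185) to (474,360). The comb ends are (340,205) to (543,200) and (345,313) to (538,305), and the bar ends are (43,147) and (172,150).

```bash
python3 - <<'E'
from h import *
s,d=pickle.load(open("w3.pkl","rb"));c=cam(d,s)
R=np.array([[np.cos(.0785),-np.sin(.0785)],[np.sin(.0785),np.cos(.0785)]])
for n,u,v,z in [("penc1",477,185,.031),("penc2",474,360,.031),("cNL",340,206,.045),("cNR",543,201,.045),("cFL",345,313,.045),("cFR",538,305,.045),("plNL",360,187,.006),("plNR",520,184,.006),
 ("mkTip",405,170,.245),("mkJoint",405,327,.245),("mkfar",404,495,.245),("barA",43,147,.0305),("barB",172,150,.0305),("boxcornerFront",243,213,.038),("boxcornerBack",250,348,.038),("boxF2",0,210,.038)]:
    p=back(c,(u/1.25,v/1.25),z);print(n,np.round(p,4), np.round(R.T@(p[:2]-[.455,.407]),4))
print(proj(c,[.4,.4,.2565])*1.25)
E
```

```text
penc1 [0.4004 0.4514 0.031 ] [-0.0509  0.0486]
penc2 [0.5285 0.4639 0.031 ] [0.0777 0.051 ]
cNL [0.4204 0.3602 0.045 ] [-0.0382 -0.0439]
cNR [0.4066 0.4943 0.045 ] [-0.0414  0.0909]
cFL [0.4946 0.3671 0.045 ] [ 0.0364 -0.0429]
cFR [0.4782 0.5015 0.045 ] [0.0306 0.0924]
plNL [0.4099 0.3698 0.006 ] [-0.0479 -0.0336]
plNR [0.3987 0.4861 0.006 ] [-0.0499  0.0833]
mkTip [0.3858 0.4006 0.245 ] [-0.0694 -0.0009]
mkJoint [0.4333 0.4044 0.245 ] [-0.0219 -0.0009]
mkfar [0.4937 0.4088 0.245 ] [ 0.0387 -0.0013]
barA [0.3983 0.1577 0.0305] [-0.0761 -0.2441]
barB [0.3935 0.2441 0.0305] [-0.0741 -0.1576]
boxcornerFront [0.431  0.2938 0.038 ] [-0.0328 -0.111 ]
boxcornerBack [0.5291 0.2986 0.038 ] [ 0.0653 -0.1139]
boxF2 [0.4419 0.1291 0.038 ] [-0.0349 -0.276 ]
[398.64175297 224.54382251]
```

```bash
python3 -m inch '[[[-2,3,20],[0,0,-1]],[[0,0,30],[0,0,0]],[[0,0,30],[0,0,0]],[[0,0,25],[0,0,0]],[[0,0,20],[0,0,0]],[[0,0,20],[0,0,0]],[[0,0,10],[0,0,0]],[[0,0,10],[0,0,0]],[[0,0,5],[0,0,0]],[[0,0,0],[0,0,0]]]'
python3 -m inch '[[[0,0,10],[0,0,0]],[[0,0,10],[0,0,0]],[[0,0,5],[0,0,0]],[[0,0,4],[0,0,0]],[[0,0,2],[0,0,0]],[[0,0,2],[0,0,0]],[[0,0,2],[0,0,0]],[[0,0,0],[0,0,0]],[[0,0,0],[0,0,0]],[[0,0,0],[0,0,0]]]'
python3 snap.py s4 scene
python3 - <<'E'
import cv2
a=cv2.imread("pics/s4.png")[210:370,80:300];cv2.imwrite("pics/s4b.png",cv2.resize(a,(792,576),interpolation=cv2.INTER_CUBIC))
E
```

```text
time: 10.35
position: [0.4559, 0.4092, 0.0873]
tool_rot: [0.15, -3.138, 0.0]
ft_force: [-0.5, -0.9, 0.3]
grip_width: 0.177
time: 11.35
position: [0.4561, 0.4094, 0.0528]
tool_rot: [-0.15, 3.138, 0.001]
ft_force: [-0.2, -0.4, 0.2]
grip_width: 0.177
11.35 [0.4561 0.4094 0.0528] yaw of tool y 95.47 [ 0.  0. -1.] 0.17693769215183944 [-0.23 -0.37  0.25]
```

View pics/s4b.png

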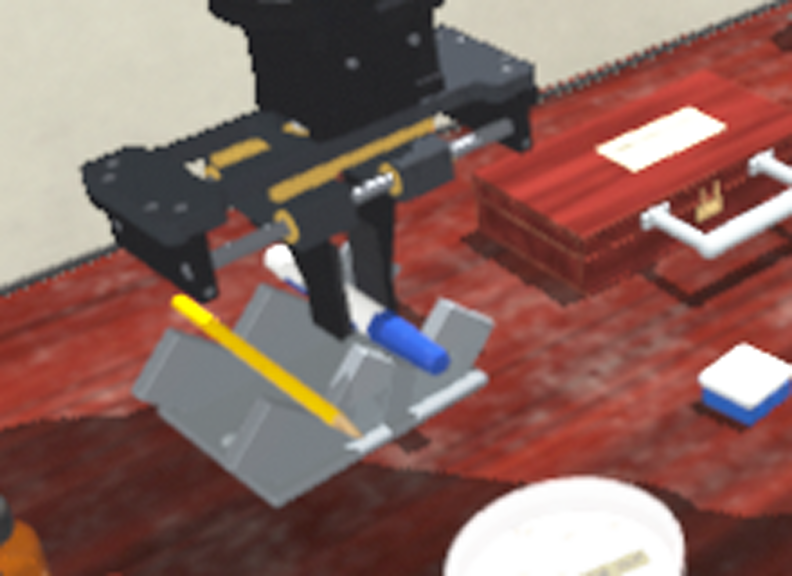

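The marker sits in the empty notch, with its tip at (440,362) in the crop between the two right-hand teeth. I lower 2 mm and release with a partial opening.

```bash
python3 -m inch '[[[0,0,1],[0,0,0]],[[0,0,1],[0,0,0]],[[0,0,0],[0,0,0]],[[0,0,0],[0,0,0]],[[0,0,0],[0,0,0]],[[0,0,0],[0,0,0]],[[0,0,0],[0,0,0]],[[0,0,0],[0,0,0]],[[0,0,0],[0,0,0]],[[0,0,0],[0,0,0]]]'
python3 -m inch '[[[0,0,0],[0,0,0]],[[0,0,0],[0,0,0]],[[0,0,0],[0,0,0]],[[0,0,0],[0,0,0]],[[0,0,0],[0,0,0]],[[0,0,0],[0,0,0]],[[0,0,0],[0,0,0]],[[0,0,0],[0,0,0]],[[0,0,0],[0,0,0]],[[0,0,0],[0,0,0]]]' 0.6
python3 -m inch '[[[0,0,-5],[0,0,0]],[[0,0,-10],[0,0,0]],[[0,0,-20],[0,0,0]],[[0,0,-30],[0,0,0]],[[0,0,-30],[0,0,0]],[[0,0,-30],[0,0,0]],[[0,0,-30],[0,0,0]],[[0,0,-30],[0,0,0]],[[0,0,-20],[0,0,0]],[[0,0,0],[0,0,0]]]'
python3 snap.py w5; python3 snap.py s5 scene
python3 - <<'E'
import cv2
a=cv2.imread("pics/w5.png");cv2.imwrite("pics/w5b.png",cv2.resize(a,(800,600),interpolation=cv2.INTER_CUBIC))
E
```

```text
time: 12.4
position: [0.4562, 0.4092, 0.0509]
tool_rot: [-0.15, 3.138, 0.0]
ft_force: [-0.1, -2.1, 4.9]
grip_width: 0.175
time: 13.4
position: [0.456, 0.4093, 0.0506]
tool_rot: [-0.15, 3.138, 0.0]
ft_force: [-0.7, 0.2, -0.4]
grip_width: 0.402
time: 14.4
position: [0.4573, 0.4106, 0.2605]
tool_rot: [-0.149, 3.132, 0.008]
ft_force: [-0.2, 0.4, 0.2]
grip_width: 0.401
14.4 [0.4573 0.4106 0.2605] yaw of tool y 95.46 [ 0.006  0.006 -1.   ] 0.4011576919339398 [-0.22  0.38  0.2 ]
14.45 [0.4567 0.4099 0.2581] yaw of tool y 95.47 [ 0.003  0.003 -1.   ] 0.4007520895929412 [-0.16 -0.22 -0.16]
```

View pics/w5b.png

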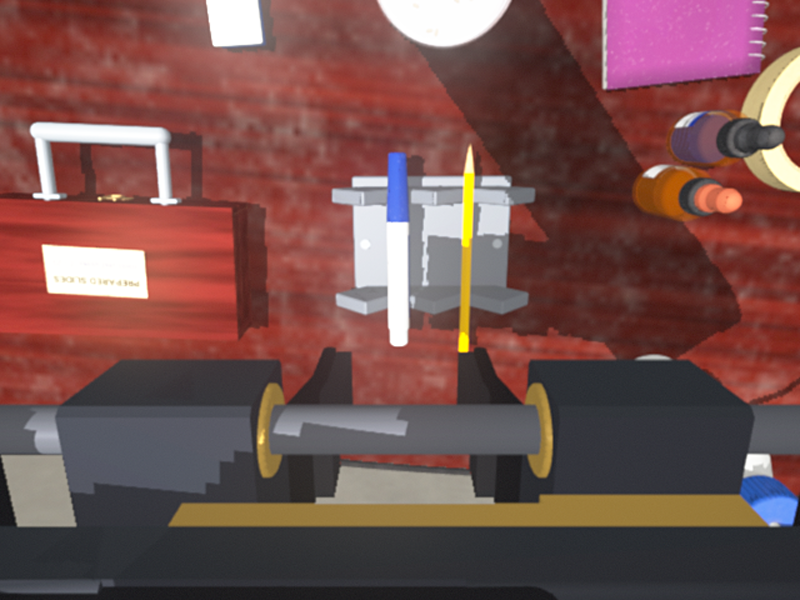

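The marker is let go in the notch, its centre at about (398,249) midway between the combs (rows 195 and 298), parallel to the pencil, and the lid is still shut. Next is the bar, whose middle is at about (0.396, 0.201) with yaw 3.2°. Two of the three views agree on that within 1 mm, and the scene camera says 0.3925.

```bash
python3 -m inch '[[[13.4,-33.7,0],[0,0,0]],[[13.4,-33.7,0],[0,0,0]],[[13.4,-33.7,0],[0,0,0]],[[13.4,-33.7,0],[0,0,0]],[[13.4,-33.7,0],[0,0,0]],[[13.4,-33.7,0],[0,0,0]],[[0,0,0],[0,0,8]],[[0,0,0],[0,0,8]],[[0,0,0],[0,0,8]],[[0,0,0],[0,0,8]]]'
python3 -m inch '[[[0,0,0],[0,0,8]],[[0,0,0],[0,0,8]],[[0,0,0],[0,0,8]],[[0,0,0],[0,0,8]],[[0,0,0],[0,0,8]],[[0,0,0],[0,0,8]],[[0,0,0],[0,0,8]],[[0,0,0],[0,0,4.3]],[[0,0,0],[0,0,0]],[[0,0,0],[0,0,0]]]'
python3 snap.py w6
```

```text
time: 15.5
position: [0.3944, 0.1998, 0.2541]
tool_rot: [-0.73, -3.054, 0.003]
ft_force: [-0.6, -0.3, 0.2]
grip_width: 0.399
time: 16.5
position: [0.3947, 0.2, 0.2546]
tool_rot: [-2.157, -2.284, 0.003]
ft_force: [0.7, 0.1, -0.5]
grip_width: 0.398
16.5 [0.3947 0.2    0.2546] yaw of tool y 3.28 [-0.002 -0.001 -1.   ] 0.39798981468751 [ 0.67  0.07 -0.53]
```

```bash
python3 -m inch '[[[1,1.3,20],[0,0,0]],[[0,0,30],[0,0,0]],[[0,0,30],[0,0,0]],[[0,0,30],[0,0,0]],[[0,0,25],[0,0,0]],[[0,0,20],[0,0,0]],[[0,0,15],[0,0,0]],[[0,0,10],[0,0,0]],[[0,0,0],[0,0,0]],[[0,0,0],[0,0,0]]]'
python3 snap.py s7 scene
python3 - <<'E'
import cv2
a=cv2.imread("pics/s7.png")[190:320,180:360];cv2.imwrite("pics/s7b.png",cv2.resize(a,(792,572),interpolation=cv2.INTER_CUBIC))
E
```

```text
time: 17.55
position: [0.3968, 0.2016, 0.076]
tool_rot: [2.159, 2.282, 0.001]
ft_force: [0.5, 1.3, -0.3]
grip_width: 0.399
17.55 [0.3968 0.2016 0.076 ] yaw of tool y 3.19 [ 0.  0. -1.] 0.39935730325913155 [ 0.48  1.34 -0.28]
```

View pics/s7b.png

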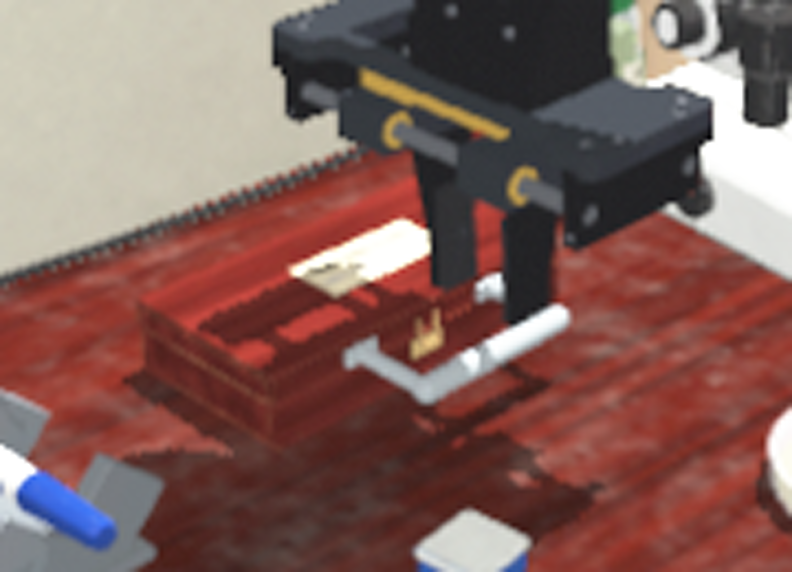

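The fingers straddle the bar, which runs from (430,395) to (560,320) in the crop, and the inner finger clears the lid front. I go down onto it.

```bash
python3 -m inch '[[[0,0,4],[0,0,0]],[[0,0,4],[0,0,0]],[[0,0,4],[0,0,0]],[[0,0,4],[0,0,0]],[[0,0,4],[0,0,0]],[[0,0,4],[0,0,0]],[[0,0,3],[0,0,0]],[[0,0,0],[0,0,0]],[[0,0,0],[0,0,0]],[[0,0,0],[0,0,0]]]'
python3 -m inch '[[[0,0,4],[0,0,0]],[[0,0,4],[0,0,0]],[[0,0,4],[0,0,0]],[[0,0,4],[0,0,0]],[[0,0,2],[0,0,0]],[[0,0,2],[0,0,0]],[[0,0,0],[0,0,0]],[[0,0,0],[0,0,0]],[[0,0,0],[0,0,0]],[[0,0,0],[0,0,0]]]'
python3 -m inch '[[[0,0,0],[0,0,0]],[[0,0,0],[0,0,0]],[[0,0,0],[0,0,0]],[[0,0,0],[0,0,0]],[[0,0,0],[0,0,0]],[[0,0,0],[0,0,0]],[[0,0,0],[0,0,0]],[[0,0,0],[0,0,0]],[[0,0,0],[0,0,0]],[[0,0,0],[0,0,0]]]' 1 15
```

```text
time: 18.6
position: [0.3966, 0.2015, 0.0487]
tool_rot: [2.159, 2.282, 0.001]
ft_force: [-0.8, 0.3, 0.1]
grip_width: 0.396
time: 19.6
position: [0.3966, 0.2015, 0.0287]
tool_rot: [2.159, 2.282, 0.001]
ft_force: [0.2, -1.1, 0.2]
grip_width: 0.398
time: 20.6
position: [0.3962, 0.2014, 0.0285]
tool_rot: [-2.159, -2.282, 0.001]
ft_force: [-2.3, 0.1, 2.1]
grip_width: 0.13
```

The grip width is 0.13, about 11.3 mm, so the 12 mm bar is held. I swing along the arc, 22.5° per call.

```bash
python3 -m inch '[[[0,0.4,-5.6],[0,0,0]],[[0,0.6,-5.7],[0,0,0]],[[0,0.8,-5.6],[0,0,0]],[[0,1,-5.6],[0,0,0]],[[0,1.2,-5.5],[0,0,0]],[[0,1.5,-5.5],[0,0,0]],[[0,1.7,-5.4],[0,0,0]],[[0,1.9,-5.4],[0,0,0]],[[0,2.1,-5.2],[0,0,0]],[[0,2.3,-5.2],[0,0,0]]]' 1 25
python3 snap.py s8 scene
```

```text
time: 21.6
position: [0.4088, 0.202, 0.0834]
tool_rot: [-2.158, -2.281, 0.004]
ft_force: [-5.9, 1.6, -1.0]
grip_width: 0.129
21.6 [0.4088 0.202  0.0834] yaw of tool y 3.18 [-0.003 -0.001 -1.   ] 0.1292477133217559 [-5.89  1.6  -1.02]
```

```bash
python3 -m inch '[[[0,2.5,-5.1],[0,0,0]],[[0,2.7,-5],[0,0,0]],[[0,2.9,-4.9],[0,0,0]],[[0,3.1,-4.7],[0,0,0]],[[0,3.3,-4.6],[0,0,0]],[[0,3.4,-4.5],[0,0,0]],[[0,3.6,-4.3],[0,0,0]],[[0,3.8,-4.3],[0,0,0]],[[0,4,-4],[0,0,0]],[[0,4.1,-3.9],[0,0,0]]]'
python3 -m inch '[[[0,0,0],[0,0,0]],[[0,0,0],[0,0,0]],[[0,0,0],[0,0,0]],[[0,0,0],[0,0,0]],[[0,0,0],[0,0,0]],[[0,0,0],[0,0,0]],[[0,0,0],[0,0,0]],[[0,0,0],[0,0,0]],[[0,0,0],[0,0,0]],[[0,0,0],[0,0,0]]]'
python3 snap.py s9 scene
python3 - <<'E'
import cv2
a=cv2.imread("pics/s9.png")[170:350,100:340];cv2.imwrite("pics/s9b.png",cv2.resize(a,(792,594),interpolation=cv2.INTER_CUBIC))
E
```

```text
time: 22.65
position: [0.4398, 0.2038, 0.1294]
tool_rot: [-2.155, -2.28, 0.011]
ft_force: [-15.4, -2.2, 12.9]
grip_width: 0.128
time: 23.65
position: [0.4402, 0.2038, 0.1299]
tool_rot: [-2.156, -2.28, 0.009]
ft_force: [-15.0, -1.8, 12.6]
grip_width: 0.129
23.65 [0.4402 0.2038 0.1299] yaw of tool y 3.2 [-0.007 -0.002 -1.   ] 0.12896515852050222 [-15.03  -1.78  12.62]
```

View pics/s9b.png

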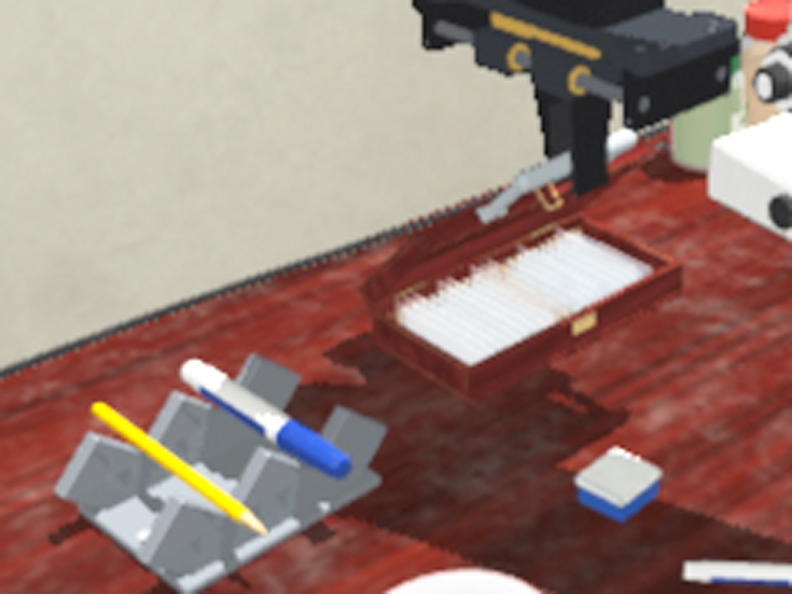

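```bash
python3 -m inch '[[[0,-1,-0.5],[0,0,0]],[[0,-1,-0.5],[0,0,0]],[[0,-0.5,-0.5],[0,0,0]],[[0,0,0],[0,0,0]],[[0,0,0],[0,0,0]],[[0,0,0],[0,0,0]],[[0,0,0],[0,0,0]],[[0,0,0],[0,0,0]],[[0,0,0],[0,0,0]],[[0,0,0],[0,0,0]]]'
python3 - <<'E'
from bench import ctrl,close_job
import numpy as np
s=ctrl.get_state();print(s["time"],s["position"],s["ft_force"],s["grip_width"],np.abs(s["qd"]).max())
p=s["position"];u=np.array([np.hypot(p[0]-.3962,p[1]-.2014),p[2]-.0285])*1e3
th=np.radians(np.linspace(30,60,301));c,q=np.cos(th),np.sin(th)
e=np.hypot(144*(1-c)+6.5*q-u[0],144*q-6.5*(1-c)-u[1]);print("lid angle",np.degrees(th[e.argmin()]),"resid mm",e.min())
E
```

```text
time: 24.7
position: [0.4407, 0.2038, 0.1306]
tool_rot: [-2.159, -2.282, 0.001]
ft_force: [-6.2, -1.3, 3.8]
grip_width: 0.126
24.7 [0.44070386 0.2038129  0.13063458] [-6.20204035 -1.25307837  3.80648283] 0.12606436134591645 0.0036517114907703967
lid angle 44.9 resid mm 3.124092044860085
```

```bash
python3 -c "
from bench import close_job
print(close_job())"
```

```text
the job is handed in; nothing more can be done
None
```

I laid the larger marker in the empty notch and let go of it while the box was shut. Then I raised the lid by its pull bar and handed the job in at about 24.7 s, still gripping the bar with a 25 N grip setting.

**Last checks:**
- **Lid:** the angle worked out from the TCP movement along the arc is about 44.9°. It fits the nominal arc with a 3 mm residual, roughly 1°. I did not measure the angle in a picture.
- **Hold:** the arm is still (joint speeds below 0.004 rad/s). The grip opening is about 11 mm on the 12 mm bar. The load at the tool dropped from about 20 N to 7 N after a small correction outward from the hinge.
- **Marker and pencil:** the last picture, taken after the lid was up, shows the marker lying in the free notch and the pencil in its own.
- **Bystanders:** the cover slip box shows no sign of having been shoved. I did not look at the beaker again at the end, but the arm never went near it.

**Disagreement:** the scene camera put the bar about 4 mm nearer the robot than the wrist camera did. I used the wrist value, and the grasp worked.

I viewed 10 pictures, plus one more at the end to confirm the hold.

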